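# Clamp a painted housing and hold a coating gauge square on the marked spot

## Task

Check the paint on the small grey sloping-front housing: swing the fixture's cam lever round to its stop so that the jaw clamps the housing against the fence, then lift the hand-held coating gauge out of its holder and set its sprung probe tip inside the pen ring drawn on the sloping panel. Hold the gauge square to the panel, pressing it on lightly (no more than about 15 N) but far enough that the probe tip is pushed in more than half of its 5 mm travel, and finish while still holding it there. Leave the other things on the table where they are.

Things in the scene. Friction and masses are not known exactly. Their poses are not given: they have to be found in the camera images.
- cam_lever (a joint): Cam lever, a flat bar that swings level about an upright pivot: 0 = open (bar points to the fixture's -y, its right), 1.57 rad = shut, at its stop (bar points to the fixture's -x). Turns clockwise seen from above, takes 2 to 4 N at the knob, stays where left. Starts nearly open. Its eccentric drives the jaw 9 mm to the fence; the sprung jaw pad grips with about 15 N at the stop.
- lever_knob (a point): Middle of the upright black round knob on the free end of the lever: 18 mm diameter, 28 mm tall, centre 54 mm above the table, 68 mm from the pivot. The bar lies below it, 32 to 38 mm above the table; nothing else higher than 30 mm stands within 45 mm of the knob.
- lever_pivot (a point): Point on the lever's upright pivot axis, 52 mm above the table. Its x and y axes are those of the fixture.
- fixture: Holding fixture, fixed to the table: aluminium plate 150 x 250 x 10 mm (x, y, z), origin at the centre of its underside, on the table; x points away from the robot, within 0.3 rad. Steel fence 24 mm high at its +y side (inner face y = +98 mm); the jaw lies towards -y, its top 30 mm above the table. Lever pivot at x 0, y -40 mm.
- jaw: The fixture's sliding steel jaw (66 x 18 x 18 mm) with its rubber-faced pad; its axes are the fixture's, its origin lies at the fixture's origin when the jaw is open and moves with it along +y (up to 9 mm).
- housing: Painted grey metal housing like a small desk console, 104 x 92 x 44 mm, 0.45 kg, loose on the plate between fence and jaw with 6 mm play until clamped (clamping shifts it some mm). Origin at the centre of its underside, 10 mm above the table, z up. Panel slopes up 15 degrees from the 21 mm high front (-x) to the flat top (back 18 mm). Three dark 12 mm holes in a row at the panel's upper edge.
- mark: Pen ring on the housing's sloping panel: a thin black circle, 24 mm outside, 20 mm inside diameter, in the middle or lower part of the panel (a different place each time). Origin at the ring's centre on the painted surface; z is the panel's outward normal (15 degrees from vertical, leaning towards the robot), x points up the slope, y across it. Moves with the housing.
- gauge_holder: Grey gauge holder, fixed to the table: foot 96 x 86 x 6 mm and block 62 x 56 mm, 56 mm high, origin at the centre of its underside. The gauge stands upright in its pocket, 22 mm deep with 1 mm of play all round; it comes out straight up (raise it at least 60 mm). Beyond it stands a 202 mm tall drawer cabinet, nearest corner at x 0.61, y 0.20.
- gauge_grip (a point): Grip point of the coating gauge, on its axis: a black bar 30 x 24 mm (x, y), 80 mm long, with a steel nose 18 to 23 mm thick, 26 mm long, ending in a flat foot; 0.14 kg. z runs from nose to top. Grip point 84 mm from the foot, 22 mm below the top; in the holder it stands upright, grip point 92 mm and top 114 mm above the table, clear of the holder above 56 mm. Grip across x or y.
- probe_tip (a point): End of the gauge's sprung probe, a steel pin of 6 mm diameter with a rounded end, in the middle of the foot; when out it stands 5 mm beyond the foot, 89 mm from the grip point on the gauge's axis. Axes as gauge_grip.
- gauge_probe (a joint): How far the probe is pushed into the gauge: 0 = fully out, 0.005 m = fully in, flush with the foot. The spring takes 1 N to start and 1 N more per mm, 6 N fully in; beyond that the foot itself meets the panel, hard.
- gauge: The gauge as a whole (see gauge_grip); origin on its axis at the flat foot, z to its top.
- marker_black: Bystander: black marker, 132 x 19 x 21 mm, lying left of the fixture.
- caliper: Bystander: digital caliper, 74 x 238 x 13 mm, lying to the right.
- insert_jar: Bystander: screw jar, 47 mm diameter, 53 mm high, at the left.
- insert_jar_2: Bystander: a second such jar, at the left.
- glue_stick: Bystander: glue stick, 30 mm diameter, standing 94 mm high, at the left.
Not all that is in view belongs to the job. Leave any red look-alike of the gauge alone.

How it is judged (in metres and radians):
On the way, in this order (a step that is already met when the one before it is completed fails the run):
1. the cam lever is round at its stop and the jaw clamps the housing, the gauge still in its holder (value of joint cam_lever above 1.4 rad and contact force between jaw and housing above 5 N and distance between gauge and gauge_holder below 0.02 m), for 0.2 s.
2. the gauge is lifted clear of its holder (value of joint cam_lever above 1.4 rad and contact force between jaw and housing above 5 N and contact force between gauge and gauge_holder below 0.1 N and contact force between the fingers and gauge above 1 N and z of gauge in the frame of gauge_holder above 0.045 m), for 0.1 s.
At the end, for the whole second after the job is handed in: Ends holding: lever within 0.17 rad of its stop, jaw clamping with over 5 N; gauge in the fingers, still, probe tip within 6.5 mm of the ring's centre, axis within 0.1 rad of the panel's normal, probe pushed in more than 2.5 of 5 mm, 2 to 15 N on the housing (value of joint cam_lever above 1.4 rad and contact force between jaw and housing above 5 N and distance between probe_tip and mark below 0.0065 m and angle between the z axis of gauge and the z axis of mark, either way round below 0.1 rad and value of joint gauge_probe above 0.0025 m and contact force between gauge and housing between 2 and 15 N and contact force between the fingers and gauge above 1 N and contact force between gauge and gauge_holder below 0.1 N and linear speed of each of gauge, housing below 0.02 m/s); the arm keeps its last pose, push and grip.
It fails at once if the gauge is pressed on the housing with more than 25 N (contact force between gauge and housing above 25 N).
It fails at once if the marker/caliper/one jar/other jar/glue stick is shifted by more than 25 mm (distance of any of marker_black, caliper, insert_jar, insert_jar_2, glue_stick from where it was at the start of the episode above 0.025 m).
It also fails if it takes over 58 s, if anything falls off the work surface, if the arm or the gripper's body presses on something with over 40 N, if the wrist force passes 120 N, or if a joint passes its speed limit or range.

## Robot

A 7-joint arm with a two-finger parallel gripper is mounted at the origin on the work surface; the furniture and walls round the work are solid. World frame = base frame: x ahead of the robot, y to its left, z up, the work surface at z = 0. Lengths are in mm, angles in rad, forces in N, time in s.
With the tool pointing down it reaches from about 400 to 850 mm from the base axis. Payload 6.9 kg.
Tool frame: the origin (TCP) lies on the centre line of the jaws, within the pads' length; the fingertips stand finger_overhang ahead of it and the grasp point (between the pads) lies 6 mm ahead of it (finger_overhang is the distance from the TCP to the fingertips, in mm); y points along the fingers, z is the direction in which the jaws open and shut, and the axes are right-handed (so a half turn about y gives the same grasp; the last joint's range is limited). The gripper opens to 85 mm and grips with 20 to 120 N. Pads are 22 mm wide; open, the fingers measure 114 mm over their backs; the gripper's body (76 mm by 85 mm) begins 54 mm behind the grasp point. The pads swing forward as they close: fully open they stand 13 mm farther back than shut.
Start: joints at [-1.093, 0.507, -0.238, 1.5, 0.126, 1.149, -0.155], TCP at [227.658, 582.051, 229.475] pointing down, gripper open.
Joint ranges: [-3.08, 3.08], [-0.24, 2.05], [-1.43, 1.35], [0, 2.5], [-1.52, 4.66], [0.17, 1.96], [-2.89, 2.89]. Speed limits (rad/s): [2.39, 2.39, 3.14, 3.14, 3.14, 3.14, 3.14].

## Interface

Orientations are given as a unit quaternion [w, x, y, z].
In Python, from station import * gives the robot as it stands.
- The arm moves only by the tool step_arm, never from a script. Its argument "increments" is a list that holds one entry, the list of rows, each a list of 7 numbers: the finger opening in mm, from 0 to 85.4, then the shift along the tool's x, y, z in mm, then the turn, a rotation vector about the tool's x, y, z in rad. A call has 1 to 20 rows; each row is the pose to reach, as a shift and turn from the pose measured when the call began, along the tool's axes at that moment; what a row does not reach only later rows make up. A row lasts 1/10 s, in which the tool goes at most 50 mm and 8.59 degrees, less where a joint would pass 70% of its speed; a pose out of reach is approached as far as the arm can. A call with a gripper value outside its range is refused whole. The fingers move at their own pace and stop on an object; "grip_force" is the grip in N (left out, the last holds). Time passes only in rows, so rows that repeat a pose let the fingers close. It gives the time, the measured TCP pose, the force and the opening at its end, in the units of the state.
- sense(): the state, without advancing time (a new reading comes with each control period).
- grab_frame(name): name is "side" or "top"; returns a dict with "image" (420x560x3 uint8, red, green, blue), "fx", "fy", "cx", "cy" (pixels), "R" (3x3) and "t" (3): a world point X has camera coordinates R X + t. Camera axes: x right, y down, z forward; pixel columns grow to the right and rows downward; lengths in mm; the calibration is good to about 2 mm. A picture is of the moment at which its call begins. There is no depth.
- sign_off(): hands the job in, once; it reports no verdict.
Trained networks look in the newest picture that a camera, given by its name, has taken for a name from the list of things; names that differ only in an ending like _2 or _b are one class to them, and where a whole thing is asked for, a point or a joint stands for the part that bears it (a point fixed in the world has none). Each returns a list of dicts, best first, with "p" (0 to 1); they miss things now and then, are a little off and sometimes report something else, mostly with a low value. They report only what shows in the picture. A call takes as long as a camera call. They do not tell look-alikes from the thing itself.
- recognise(camera, name): "centre" ([x, y, z] in mm, in world coordinates, good to about 4 mm: the middle of the surface that is visible of it).
- regions_of(camera, name): "mask" (420x560 bool, what is visible of it).
- mark_of(camera, name): "centre" ([x, y, z] in mm, in world coordinates, good to about 4 mm: a listed point, or the origin of a listed thing).
The state is a dict: "time_s": time; "joint_positions": joint angles; "qvel": joint speeds; "joint_torque": joint torques, N m; "tcp_pos": TCP position; "orientation": TCP orientation; "ft_force": force on the tool from outside, world axes, zero at the start; "wrist_torque": the same for the moment, N m; "opening": finger opening in mm.
Only numpy, scipy, OpenCV 4.12 (cv2) and the standard library are available. Lean on these libraries where they do the work, as an engineer would, in place of code of your own. Each camera call takes 0.05 s, during which the arm holds its last target.

## Working session

There is one attempt and no reset: what is moved stays moved. The work goes in short steps, Python scripts to look and compute and a tool call to move; the robot and the scene stay as the last step left them, time stands still between calls to the robot, and variables do not carry over. Pictures are saved under pics/ and viewed, and the job is handed in when it is done.

Besides the shell and the picture viewer there is one more tool, called by a JSON object that holds its "op" and its "data", one argument or row to a line. step_arm: Moves the arm, as the interface text tells. Its arguments: {"type":"object","properties":{"increments":{"type":"array"},"grip_force":{"type":"number"}},"required":["increments"]}

```bash
ls; mkdir -p pics; python3 - <<'E'
from station import *
import cv2
s=sense(); print(s)
for c in("side","top"):
    f=grab_frame(c); cv2.imwrite(f"pics/{c}0.png",f["image"][:,:,::-1])
    print(c,f["fx"],f["cx"],f["cy"],f["R"],f["t"])
    for n in["lever_knob","lever_pivot","fixture","housing","mark","gauge_holder","gauge_grip","probe_tip","gauge","jaw"]:
        print(n,[([round(float(v)) for v in d["centre"]],round(float(d["p"]),2)) for d in mark_of(c,n)])
E
```

```text
pics
{'time_s': 0.0, 'joint_positions': array([-1.09246764,  0.50832492, -0.23754321,  1.50113431,  0.12568085,
        1.14889184, -0.15481036]), 'qvel': array([-6.04752009e-04,  6.45874022e-04,  1.43727543e-03,  7.61297119e-04,
       -1.27967583e-03,  1.64821813e-04,  5.28165278e-05]), 'joint_torque': array([ 6.49934682e-04, -6.20589209e+01, -2.18645163e+00, -2.49655241e+01,
        1.27505921e-02,  1.16905119e-02, -3.14848614e-05]), 'tcp_pos': array([227.53017693, 581.57010952, 228.63782004]), 'orientation': array([-0.69424133,  0.6954726 , -0.13116065,  0.13093405]), 'ft_force': array([-0.42947545,  0.19836014,  0.35475278]), 'wrist_torque': array([ 0.01847421,  0.04849276, -0.00301679]), 'opening': 85.71215402259625}
side 436.3461631646386 284.27969348772217 215.135295033191 [[ 0.94698498 -0.32127424  0.00152224]
 [-0.2079683  -0.61660313 -0.75930874]
 [ 0.24488496  0.71873739 -0.65072876]] [-428.1590987  180.5328991 1010.1109614]
lever_knob [([579, -200, 54], 0.76)]
lever_pivot [([593, -132, 47], 0.61)]
fixture [([608, -95, 2], 0.75)]
housing [([481, 142, 94], 0.57), ([630, -5
[... 235 characters left out ...]
, ([605, -89, 1], 0.62)]
top 481.74818207453217 291.63699674231316 207.66366792619314 [[-0.02797454 -0.99958215  0.00727665]
 [-0.99822792  0.02755268 -0.05274351]
 [ 0.05252098 -0.00873923 -0.99858158]] [  13.51004329  461.44703955 1287.21279987]
lever_knob [([576, -199, 55], 0.65)]
lever_pivot [([593, -129, 52], 0.95), ([605, -94, -1], 0.21)]
fixture [([605, -95, 1], 0.63)]
housing [([630, -46, 7], 0.83)]
mark []
gauge_holder [([477, 142, 1], 0.95)]
gauge_grip [([606, -95, 2], 0.64), ([476, 145, 92], 0.62), ([478, 143, 1], 0.61), ([356, 142, 8], 0.58)]
probe_tip [([469, 333, -4], 0.41), ([542, 345, -4], 0.33)]
gauge [([275, 172, 9], 0.8), ([470, 331, -6], 0.16)]
jaw [([607, -94, 0], 0.77)]
```

View pics/side0.png

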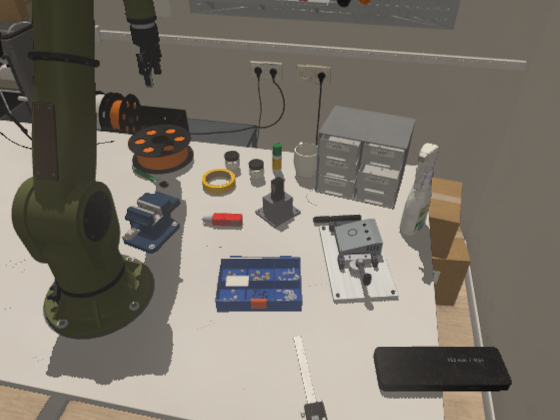

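View pics/top0.png

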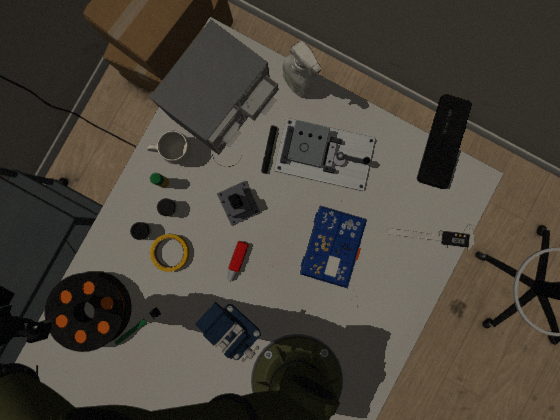

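```bash
cat > h.py <<'E'
from station import *
import numpy as np, cv2
def ray(f,u,v,z):
    R=np.array(f["R"]);t=np.array(f["t"])
    d=R.T@np.array([(u-f["cx"])/f["fx"],(v-f["cy"])/f["fy"],1]);o=-R.T@t
    return o+d*(z-o[2])/d[2]
def proj(f,X):
    c=np.array(f["R"])@np.array(X,float)+np.array(f["t"])
    return np.array([f["fx"]*c[0]/c[2]+f["cx"],f["fy"]*c[1]/c[2]+f["cy"]])
E
python3 - <<'E'
from h import *
f=grab_frame("top"); im=f["image"][:,:,::-1]
cv2.imwrite("pics/topz.png",cv2.resize(im[110:200,260:390],None,fx=6,fy=6,interpolation=cv2.INTER_CUBIC))
cv2.imwrite("pics/topg.png",cv2.resize(im[170:235,205:275],None,fx=8,fy=8,interpolation=cv2.INTER_CUBIC))
f=grab_frame("side"); im=f["image"][:,:,::-1]
cv2.imwrite("pics/sidez.png",cv2.resize(im[205:305,310:410],None,fx=6,fy=6,interpolation=cv2.INTER_CUBIC))
E
```

```text
(no output)
```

View pics/topz.png

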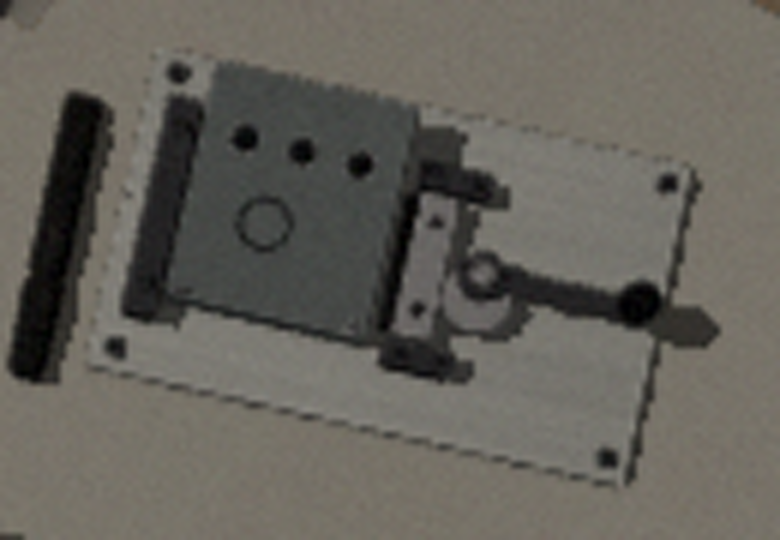

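View pics/topg.png

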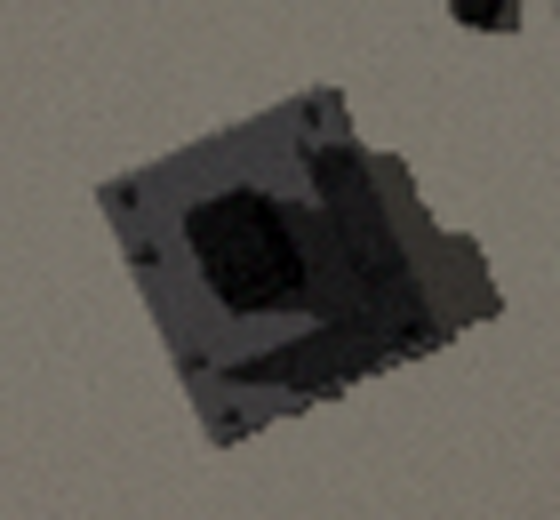

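View pics/sidez.png

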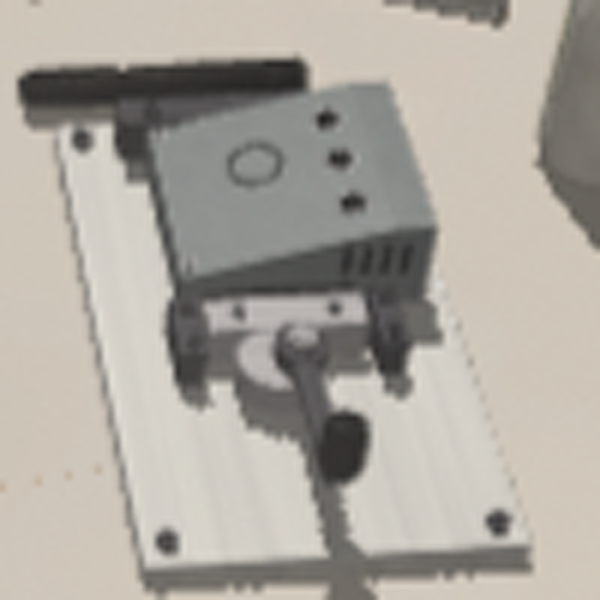

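```bash
cat >> h.py <<'E'
from scipy.spatial.transform import Rotation as Ro
def pose():
    s=sense();q=s["orientation"];return np.array(s["tcp_pos"]),Ro.from_quat([*q[1:],q[0]]),s
def toolR(yaw,tilt=None):
    # y down, z opening dir at yaw
    z=np.array([np.cos(yaw),np.sin(yaw),0]);y=np.array([0,0,-1.]);x=np.cross(y,z)
    return Ro.from_matrix(np.c_[x,y,z])
def rel(p,R):
    p0,R0,s=pose()
    return R0.inv().apply(np.array(p)-p0).round(1),(R0.inv()*R).as_rotvec().round(3)
def show():
    p,R,s=pose();print(s["time_s"],p.round(1),R.as_matrix().round(3).tolist(),"j",np.round(s["joint_positions"],2),"F",np.round(s["ft_force"],1),"op",round(s["opening"],1))
E
python3 - <<'E'
from h import *
print(finger_overhang() if callable(finger_overhang) else finger_overhang)
print(rel([577,-197,230],toolR(-.24)))
E
```

```text
25.0
(array([ 6.091e+02, -5.000e-01, -5.983e+02]), array([0.   , 1.438, 0.   ]))
```

{"op": "step_arm", "data": {
  "increments": [
    [[45,305,0,-299,0,0.72,0],[45,305,0,-299,0,0.72,0],[45,305,0,-299,0,0.72,0],[45,305,0,-299,0,0.72,0],[45,305,0,-299,0,0.72,0],[45,305,0,-299,0,0.72,0],[45,305,0,-299,0,0.72,0],[45,609,0,-598,0,1.438,0],[45,609,0,-598,0,1.438,0],[45,609,0,-598,0,1.438,0],[45,609,0,-598,0,1.438,0],[45,609,0,-598,0,1.438,0],[45,609,0,-598,0,1.438,0],[45,609,0,-598,0,1.438,0],[45,609,0,-598,0,1.438,0],[45,609,0,-598,0,1.438,0],[45,609,0,-598,0,1.438,0],[45,609,0,-598,0,1.438,0],[45,609,0,-598,0,1.438,0],[45,609,0,-598,0,1.438,0]]
  ]
}}

```text
time_s: 3.3
tcp_pos: [576.9, -195.4, 229.2]
orientation: [0.437, -0.437, 0.556, -0.556]
ft_force: [-0.1, 0.7, 0.2]
opening: 45.0
```

```bash
python3 - <<'E'
from h import *
show();print(rel([577,-197,230],toolR(-.24)))
f=grab_frame("side"); im=f["image"][:,:,::-1];cv2.imwrite("pics/side1.png",im)
E
```

```text
3.3 [ 576.9 -195.4  229.2] [[-0.237, -0.001, 0.972], [-0.972, 0.001, -0.237], [-0.001, -1.0, -0.001]] j [ 0.09  0.5   0.32  1.55 -0.17  1.13  0.21] F [-0.1  0.7  0.2] op 45.0
(array([ 1.5, -0.8,  0.5]), array([ 0.001,  0.001, -0.001]))
```

View pics/side1.png

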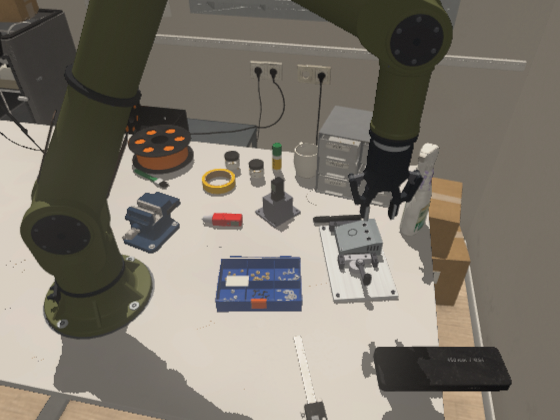

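{"op": "step_arm", "data": {
  "increments": [
    [[45,2,40,0,0,0,0],[45,2,80,0,0,0,0],[45,2,110,0,0,0,0],[45,2,135,0,0,0,0],[45,2,150,0,0,0,0],[45,2,160,0,0,0,0],[45,2,161,0,0,0,0],[45,2,161,0,0,0,0]]
  ]
}}

```text
time_s: 4.15
tcp_pos: [576.8, -196.0, 69.1]
orientation: [0.438, -0.437, 0.556, -0.555]
ft_force: [0.2, -0.4, 0.7]
opening: 45.0
```

```bash
python3 - <<'E'
from h import *
show()
f=grab_frame("side"); im=f["image"][:,:,::-1];cv2.imwrite("pics/side2.png",cv2.resize(im[170:320,290:440],None,fx=4,fy=4,interpolation=cv2.INTER_CUBIC))
E
```

```text
4.15 [ 576.8 -196.    69.1] [[-0.235, 0.001, 0.972], [-0.972, 0.001, -0.235], [-0.001, -1.0, 0.0]] j [ 0.13  0.66  0.27  1.74 -0.23  0.77  0.27] F [ 0.2 -0.4  0.7] op 45.0
```

View pics/side2.png

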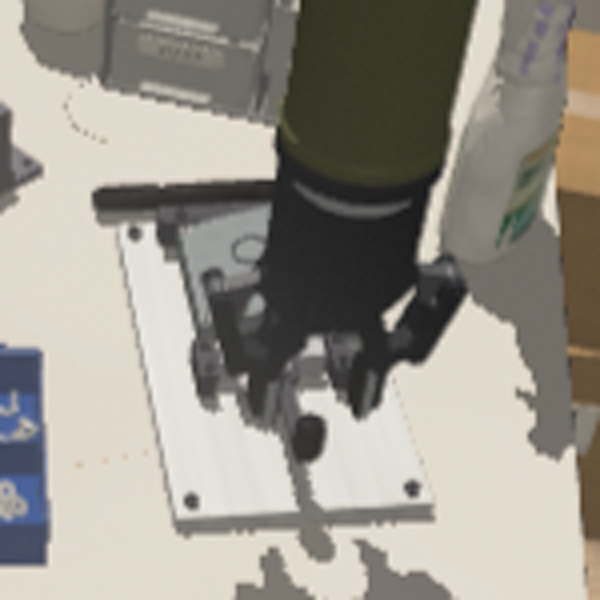

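```bash
python3 - <<'E'
from h import *
f=grab_frame("side")
print(proj(f,[576.8,-196,54]),proj(f,[577,-199,54]),proj(f,[576.8,-196,44]),"knob seen",290+310/4-.4,170+440/4-.4, ray(f,290+310/4-.4,170+440/4-.4,54))
print(mark_of("side","lever_knob"))
f=grab_frame("top"); im=f["image"][:,:,::-1];cv2.imwrite("pics/top2.png",im)
E
```

```text
[365.30538659 277.95934971] [365.99785933 278.90607575] [364.76162079 280.9174213 ] knob seen 367.1 279.6 [ 578.40096057 -201.61458937   54.        ]
[{'centre': [577.0, -197.7, 54.1], 'p': 0.7}, {'centre': [410.0, 400.8, -0.0], 'p': 0.5}]
```

View pics/top2.png

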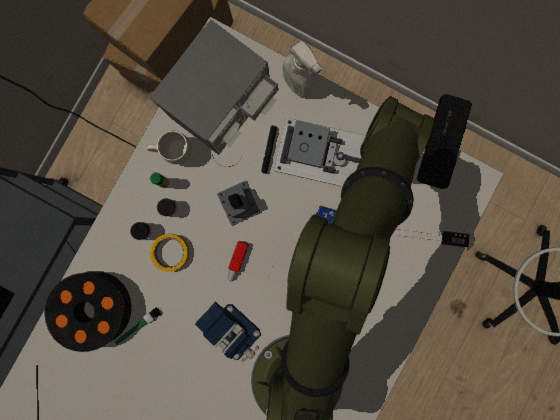

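{"op": "step_arm", "data": {
  "increments": [
    [[35,2.5,2,0.6,0,0,0],[26,2.5,2,0.6,0,0,0],[23,2.5,2,0.6,0,0,0],[23,2.5,2,0.6,0,0,0],[23,2.5,2,0.6,0,0,0]]
  ]
}}

```text
time_s: 4.85
tcp_pos: [577.0, -199.3, 67.4]
orientation: [-0.438, 0.437, -0.556, 0.556]
ft_force: [1.1, -0.3, -0.1]
opening: 22.9
```

```bash
python3 - <<'E'
from h import *
show()
pv=np.array([594.5,-132.5])
for k in range(1,20):
    a=np.radians(-103.75-k*5)
    p=[*(pv+68*np.array([np.cos(a),np.sin(a)])),67]
    t,r=rel(p,toolR(-.24-np.radians(5*k)));print(k*5,t.tolist(),r.tolist())
E
```

```text
4.85 [ 577.  -199.3   67.4] [[-0.236, 0.001, 0.972], [-0.972, 0.001, -0.236], [-0.001, -1.0, 0.001]] j [ 0.13  0.66  0.26  1.74 -0.23  0.77  0.27] F [ 1.1 -0.3 -0.1] op 22.9
5 [-1.3, 0.4, -4.7] [-0.001, 0.089, -0.001]
10 [-2.1, 0.4, -10.6] [-0.001, 0.177, -0.001]
15 [-3.4, 0.4, -16.4] [-0.001, 0.264, -0.001]
20 [-5.2, 0.4, -22.1] [-0.001, 0.351, -0.001]
25 [-7.4, 0.4, -27.5] [-0.001, 0.438, -0.001]
30 [-10.2, 0.4, -32.8] [-0.001, 0.526, -0.001]
35 [-13.4, 0.4, -37.8] [-0.001, 0.613, -0.001]
40 [-17.0, 0.4, -42.5] [-0.001, 0.7, -0.002]
45 [-21.0, 0.4, -46.9] [-0.001, 0.787, -0.002]
50 [-25.4, 0.4, -50.9] [-0.001, 0.875, -0.002]
55 [-30.1, 0.4, -54.5] [-0.0, 0.962, -0.002]
60 [-35.1, 0.4, -57.6] [-0.0, 1.049, -0.002]
65 [-40.4, 0.4, -60.4] [-0.0, 1.136, -0.002]
70 [-45.9, 0.4, -62.6] [-0.0, 1.224, -0.002]
75 [-51.5, 0.4, -64.4] [-0.0, 1.311, -0.002]
80 [-57.3, 0.4, -65.7] [-0.0, 1.398, -0.002]
85 [-63.2, 0.4, -66.4] [-0.0, 1.486, -0.002]
90 [-69.1, 0.4, -66.7] [0.0, 1.573, -0.002]
95 [-75.1, 0.4, -66.4] [0.0, 1.66, -0.002]
```

Sweep the lever to about 80° first, then check.

{"op": "step_arm", "data": {
  "increments": [
    [[23,-1.3,0.4,-4.7,0,0.089,0],[23,-2.1,0.4,-10.6,0,0.177,0],[23,-3.4,0.4,-16.4,0,0.264,0],[23,-5.2,0.4,-22.1,0,0.351,0],[23,-7.4,0.4,-27.5,0,0.438,0],[23,-10.2,0.4,-32.8,0,0.526,0],[23,-13.4,0.4,-37.8,0,0.613,0],[23,-17,0.4,-42.5,0,0.7,0],[23,-21,0.4,-46.9,0,0.787,0],[23,-25.4,0.4,-50.9,0,0.875,0],[23,-30.1,0.4,-54.5,0,0.962,0],[23,-35.1,0.4,-57.6,0,1.049,0],[23,-40.4,0.4,-60.4,0,1.136,0],[23,-45.9,0.4,-62.6,0,1.224,0],[23,-51.5,0.4,-64.4,0,1.311,0],[23,-57.3,0.4,-65.7,0,1.398,0],[23,-57.3,0.4,-65.7,0,1.398,0]]
  ]
}}

```text
time_s: 6.55
tcp_pos: [526.7, -126.9, 66.8]
orientation: [-0.023, 0.023, 0.707, -0.706]
ft_force: [-0.5, -0.4, 0.5]
opening: 23.4
```

```bash
python3 - <<'E'
from h import *
show()
pv=np.array([594.5,-132.5])
for k in (85,90,93,96):
    a=np.radians(-103.75-k)
    p=[*(pv+68*np.array([np.cos(a),np.sin(a)])),67]
    t,r=rel(p,toolR(-.24-np.radians(k)));print(k,t.tolist(),r.tolist())
f=grab_frame("side"); im=f["image"][:,:,::-1];cv2.imwrite("pics/side3.png",cv2.resize(im[170:320,270:420],None,fx=4,fy=4,interpolation=cv2.INTER_CUBIC))
E
```

```text
6.55 [ 526.7 -126.9   66.8] [[-0.998, 0.001, -0.065], [0.065, 0.001, -0.998], [-0.001, -1.0, -0.001]] j [-0.23  0.67  0.68  1.93 -0.6   0.76 -0.84] F [-0.5 -0.4  0.5] op 23.4
85 [-0.3, -0.2, -4.8] [0.001, 0.088, -0.001]
90 [-1.0, -0.2, -10.7] [0.001, 0.175, -0.001]
93 [-1.8, -0.2, -14.2] [0.001, 0.228, -0.001]
96 [-2.7, -0.2, -17.6] [0.002, 0.28, -0.001]
```

View pics/side3.png

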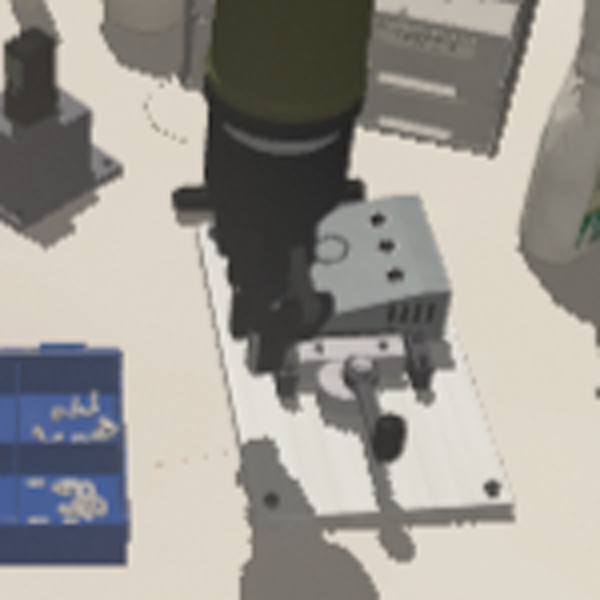

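```bash
python3 - <<'E'
from h import *
f=grab_frame("side")
p,R,s=pose()
for d in(0,6,15,25):
  for w in(-12,0,12):
    print(d,w,(proj(f,p+R.apply([0,d,w]))-[270,170])*4)
im=f["image"][:,:,::-1];cv2.imwrite("pics/side4.png",cv2.resize(im[200:290,300:390],None,fx=6,fy=6,interpolation=cv2.INTER_CUBIC))
E
```

```text
0 -12 [244.57477788 338.42035411]
0 0 [251.68295489 352.92760343]
0 12 [258.9167118 367.6911518]
6 -12 [243.84908938 345.63272338]
6 0 [250.92335576 360.1465893 ]
6 12 [258.12211374 374.91586748]
15 -12 [242.77096453 356.34783656]
15 0 [249.7949458  370.87063466]
15 12 [256.94181224 385.64751038]
25 -12 [241.58746427 368.11023988]
25 0 [248.55637559 382.64160763]
25 12 [255.64642297 397.42556469]
```

View pics/side4.png

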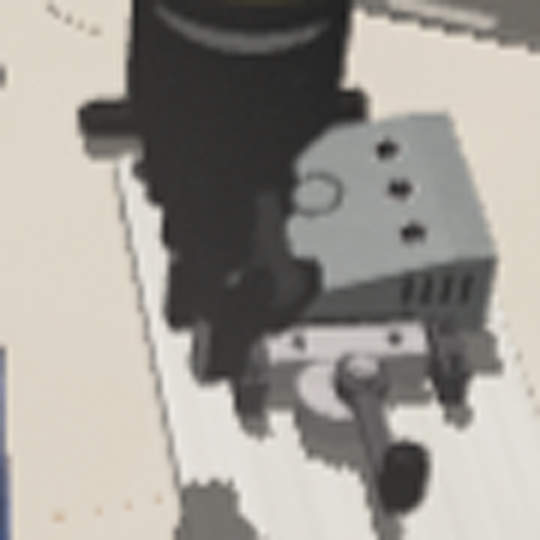

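```bash
python3 - <<'E'
from h import *
print(rel([577.5,-199,110],toolR(-.24)))
E
```

```text
(array([-55.2, -42.9,  67.6]), array([-0.000e+00, -1.393e+00, -1.000e-03]))
```

{"op": "step_arm", "data": {
  "increments": [
    [[23,0,-43,0,0,0,0],[23,-55,-43,68,0,-1.393,0],[23,-55,-43,68,0,-1.393,0],[23,-55,-43,68,0,-1.393,0],[23,-55,-43,68,0,-1.393,0],[23,-55,-43,68,0,-1.393,0],[23,-55,-43,68,0,-1.393,0],[23,-55,-43,68,0,-1.393,0],[23,-55,-43,68,0,-1.393,0],[23,-55,-43,68,0,-1.393,0],[23,-55,-43,68,0,-1.393,0],[23,-55,-43,68,0,-1.393,0],[23,-55,-43,68,0,-1.393,0]]
  ]
}}

```text
time_s: 7.95
tcp_pos: [577.2, -200.0, 110.2]
orientation: [-0.437, 0.436, -0.556, 0.557]
ft_force: [-0.4, 0.0, -0.4]
opening: 23.3
```

```bash
python3 - <<'E'
from h import *
show()
f=grab_frame("side")
p,R,s=pose()
for d in(0,6,15,25):
  for w in(-12,0,12):
    print(d,w,(proj(f,p+R.apply([0,d,w]))-[310,200])*6)
im=f["image"][:,:,::-1];cv2.imwrite("pics/side5.png",cv2.resize(im[200:290,310:420],None,fx=6,fy=6,interpolation=cv2.INTER_CUBIC))
E
```

```text
7.95 [ 577.2 -200.   110.2] [[-0.239, 0.002, 0.971], [-0.971, 0.0, -0.239], [-0.001, -1.0, 0.001]] j [ 0.11  0.61  0.31  1.7  -0.23  0.86  0.27] F [-0.4  0.  -0.4] op 23.3
0 -12 [323.86849171 372.94321974]
0 0 [356.90248401 370.83746365]
0 12 [389.88117006 368.73523307]
6 -12 [321.87402245 384.45957122]
6 0 [354.77236132 382.35296002]
6 12 [387.61584981 380.2498611 ]
15 -12 [318.91324173 401.5555436 ]
15 0 [351.6101763  399.44781102]
15 12 [384.25293382 397.34357084]
25 -12 [315.66626226 420.30406861]
25 0 [348.14228651 418.19530965]
25 12 [380.5648674  416.09002091]
```

View pics/side5.png

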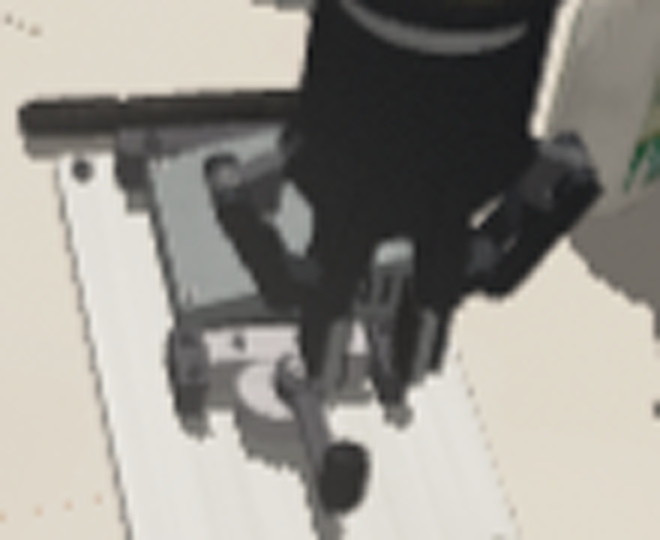

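```bash
python3 - <<'E'
from h import *
f=grab_frame("side")
im=f["image"][:,:,::-1].astype(float)/255
im=(255*np.clip(im*1.3,0,1)**.45).astype(np.uint8)
cv2.imwrite("pics/side6.png",cv2.resize(im[215:290,340:400],None,fx=8,fy=8,interpolation=cv2.INTER_CUBIC))
E
```

```text
(no output)
```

View pics/side6.png

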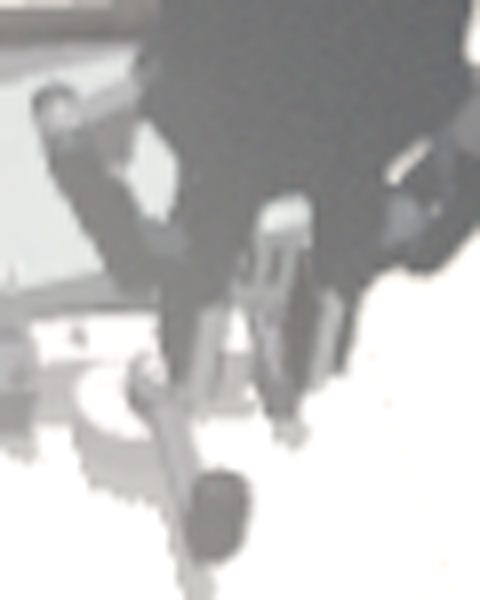

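```bash
python3 - <<'E'
from h import *
f=grab_frame("side")
for z in(230,205,217): print(proj(f,[227.5,581.6,z]))
for z in(230,205,217): print(proj(f,[577,-196,z]))
a=cv2.imread("pics/side0.png");a=(255*(a/255.)**.5).astype(np.uint8)
b=cv2.imread("pics/side1.png");b=(255*(b/255.)**.5).astype(np.uint8)
cv2.imwrite("pics/cmp.png",np.hstack([cv2.resize(a[20:110,100:190],None,fx=4,fy=4,interpolation=cv2.INTER_CUBIC),cv2.resize(b[150:240,345:435],None,fx=4,fy=4,interpolation=cv2.INTER_CUBIC)]))
f=grab_frame("top");cv2.imwrite("pics/top6.png",f["image"][:,:,::-1])
E
```

```text
[153.71228548  84.30157369]
[155.27288256  92.01125623]
[154.52851571  88.33392515]
[376.31206075 218.55583235]
[374.58621044 227.93564893]
[375.40655732 223.47714914]
```

View pics/cmp.png

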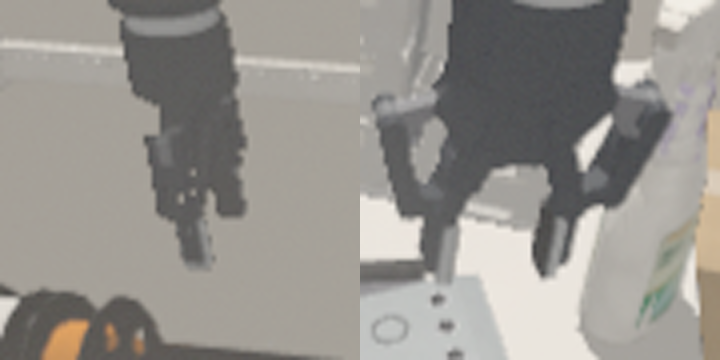

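{"op": "step_arm", "data": {
  "increments": [
    [[40,0,20,0,0,0,0],[40,0,35,0,0,0,0],[40,0,45,0,0,0,0],[40,0,52,0,0,0,0],[40,0,58,0,0,0,0],[40,0,58,0,0,0,0]]
  ]
}}

```text
time_s: 8.75
tcp_pos: [577.2, -199.3, 51.5]
orientation: [0.437, -0.436, 0.556, -0.556]
ft_force: [0.0, -0.7, 0.1]
opening: 40.1
```

```bash
python3 - <<'E'
from h import *
show()
f=grab_frame("side")
im=f["image"][:,:,::-1].astype(float)/255
im=(255*np.clip(im*1.1,0,1)**.5).astype(np.uint8)
cv2.imwrite("pics/side7.png",cv2.resize(im[225:300,335:400],None,fx=8,fy=8,interpolation=cv2.INTER_CUBIC))
E
```

```text
8.75 [ 577.2 -199.3   51.5] [[-0.238, 0.0, 0.971], [-0.971, 0.001, -0.238], [-0.001, -1.0, 0.0]] j [ 0.12  0.68  0.28  1.75 -0.26  0.74  0.3 ] F [ 0.  -0.7  0.1] op 40.1
```

View pics/side7.png

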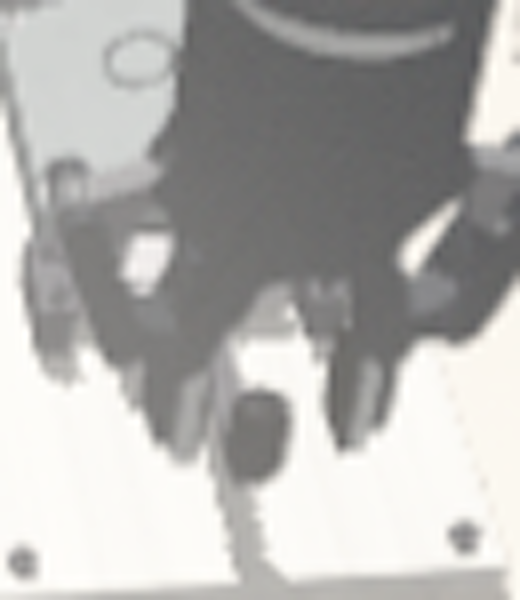

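{"op": "step_arm", "data": {
  "increments": [
    [[40,1,3,-1,0,0,0],[30,1,5,-1,0,0,0],[23,1,5,-1,0,0,0],[23,1,5,-1,0,0,0],[23,1,5,-1,0,0,0]]
  ]
}}

```text
time_s: 9.3
tcp_pos: [576.3, -200.2, 47.1]
orientation: [-0.437, 0.436, -0.556, 0.557]
ft_force: [-0.2, -0.7, -0.2]
opening: 23.2
```

```bash
python3 - <<'E'
from h import *
show()
f=grab_frame("side")
im=f["image"][:,:,::-1].astype(float)/255
im=(255*np.clip(im*1.1,0,1)**.5).astype(np.uint8)
cv2.imwrite("pics/side8.png",cv2.resize(im[225:300,335:400],None,fx=8,fy=8,interpolation=cv2.INTER_CUBIC))
pv=np.array([594.5,-132.5])
for k in range(1,20):
    a=np.radians(-103.75-k*5)
    p=[*(pv+68*np.array([np.cos(a),np.sin(a)])),46]
    t,r=rel(p,toolR(-.24-np.radians(5*k)));print(k*5,t.tolist(),r.tolist())
E
```

```text
9.3 [ 576.3 -200.2   47.1] [[-0.238, 0.001, 0.971], [-0.971, 0.0, -0.238], [-0.001, -1.0, 0.001]] j [ 0.13  0.69  0.28  1.76 -0.26  0.73  0.3 ] F [-0.2 -0.7 -0.2] op 23.2
5 [-2.4, 1.1, -4.3] [-0.001, 0.087, -0.001]
10 [-3.2, 1.1, -10.2] [-0.001, 0.174, -0.001]
15 [-4.5, 1.1, -16.0] [-0.001, 0.261, -0.001]
20 [-6.2, 1.1, -21.7] [-0.001, 0.349, -0.001]
25 [-8.5, 1.1, -27.1] [-0.001, 0.436, -0.001]
30 [-11.3, 1.1, -32.4] [-0.001, 0.523, -0.001]
35 [-14.4, 1.1, -37.4] [-0.001, 0.61, -0.001]
40 [-18.0, 1.1, -42.1] [-0.001, 0.698, -0.001]
45 [-22.1, 1.1, -46.5] [-0.001, 0.785, -0.001]
50 [-26.4, 1.1, -50.5] [-0.001, 0.872, -0.001]
55 [-31.1, 1.1, -54.1] [-0.001, 0.96, -0.001]
60 [-36.1, 1.1, -57.3] [-0.001, 1.047, -0.001]
65 [-41.4, 1.1, -60.0] [-0.001, 1.134, -0.001]
70 [-46.9, 1.1, -62.3] [-0.001, 1.221, -0.001]
75 [-52.5, 1.1, -64.1] [-0.001, 1.309, -0.001]
80 [-58.3, 1.1, -65.4] [-0.001, 1.396, -0.001]
85 [-64.2, 1.1, -66.2] [-0.001, 1.483, -0.001]
90 [-70.1, 1.1, -66.4] [-0.001, 1.57, -0.001]
95 [-76.1, 1.1, -66.2] [-0.0, 1.658, -0.002]
```

View pics/side8.png

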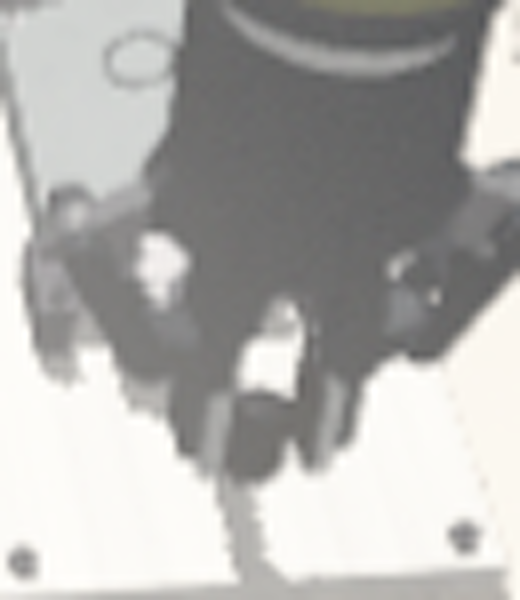

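{"op": "step_arm", "data": {
  "increments": [
    [[23,-2,0,-4.3,0,0.087,0],[23,-3.2,0,-10.2,0,0.174,0],[23,-4.5,0,-16,0,0.261,0],[23,-6.2,0,-21.7,0,0.349,0],[23,-8.5,0,-27.1,0,0.436,0],[23,-11.3,0,-32.4,0,0.523,0],[23,-11.3,0,-32.4,0,0.523,0]]
  ]
}}

```text
time_s: 10.05
tcp_pos: [547.4, -181.9, 47.3]
orientation: [-0.278, 0.277, -0.65, 0.651]
ft_force: [-0.9, -0.6, 0.4]
opening: 23.4
```

```bash
python3 - <<'E'
from h import *
show()
f=grab_frame("side")
im=f["image"][:,:,::-1].astype(float)/255
im=(255*np.clip(im*1.1,0,1)**.5).astype(np.uint8)
cv2.imwrite("pics/side9.png",cv2.resize(im[225:300,325:400],None,fx=7,fy=7,interpolation=cv2.INTER_CUBIC))
pv=np.array([594.5,-132.5])
for k in range(7,20):
    a=np.radians(-103.75-k*5)
    p=[*(pv+68*np.array([np.cos(a),np.sin(a)])),46]
    t,r=rel(p,toolR(-.24-np.radians(5*k)));print(k*5,t.tolist(),r.tolist())
E
```

```text
10.05 [ 547.4 -181.9   47.3] [[-0.692, 0.002, 0.722], [-0.722, -0.001, -0.692], [-0.001, -1.0, 0.002]] j [ 0.01  0.67  0.43  1.85 -0.41  0.7  -0.09] F [-0.9 -0.6  0.4] op 23.4
35 [-0.2, 1.3, -6.0] [-0.001, 0.089, -0.001]
40 [-1.0, 1.3, -11.9] [-0.001, 0.177, -0.001]
45 [-2.3, 1.3, -17.7] [-0.001, 0.264, -0.001]
50 [-4.1, 1.2, -23.3] [-0.001, 0.351, -0.001]
55 [-6.4, 1.2, -28.8] [-0.001, 0.438, -0.001]
60 [-9.1, 1.2, -34.1] [-0.001, 0.526, -0.001]
65 [-12.3, 1.2, -39.1] [-0.001, 0.613, -0.001]
70 [-16.0, 1.2, -43.8] [-0.001, 0.7, -0.001]
75 [-20.0, 1.2, -48.1] [-0.001, 0.787, -0.001]
80 [-24.4, 1.2, -52.1] [-0.001, 0.875, -0.001]
85 [-29.1, 1.2, -55.7] [-0.001, 0.962, -0.001]
90 [-34.1, 1.2, -58.9] [-0.001, 1.049, -0.001]
95 [-39.3, 1.2, -61.6] [-0.001, 1.136, -0.001]
```

View pics/side9.png

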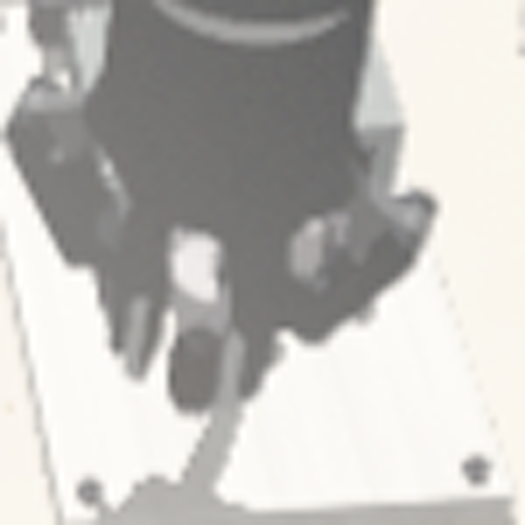

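{"op": "step_arm", "data": {
  "increments": [
    [[23,2,0,-6,0,0.089,0],[23,1.5,0,-12,0,0.177,0],[23,0,0,-18,0,0.264,0],[23,-1.5,0,-24,0,0.351,0],[23,-4,0,-30,0,0.438,0],[23,-6.5,0,-35.3,0,0.526,0],[23,-10,0,-40.5,0,0.613,0],[23,-14,0,-45.5,0,0.7,0],[23,-18,0,-50,0,0.787,0],[23,-22.5,0,-54,0,0.875,0],[23,-27.5,0,-57.5,0,0.962,0],[23,-27.5,0,-57.5,0,0.962,0]]
  ]
}}

```text
time_s: 11.3
tcp_pos: [525.3, -121.7, 47.2]
orientation: [0.053, -0.054, -0.705, 0.705]
ft_force: [-1.1, -0.4, 0.2]
opening: 23.0
```

```bash
python3 - <<'E'
from h import *
show()
f=grab_frame("side")
im=f["image"][:,:,::-1].astype(float)/255
im=(255*np.clip(im*1.1,0,1)**.5).astype(np.uint8)
cv2.imwrite("pics/side10.png",cv2.resize(im[215:300,315:400],None,fx=7,fy=7,interpolation=cv2.INTER_CUBIC))
pv=np.array([594.5,-132.5])
for k in (85,90,95):
    a=np.radians(-103.75-k)
    p=[*(pv+70*np.array([np.cos(a),np.sin(a)])),47]
    t,r=rel(p,toolR(-.24-np.radians(k)));print(k,t.tolist(),r.tolist())
E
```

```text
11.3 [ 525.3 -121.7   47.2] [[-0.989, 0.001, -0.15], [0.15, -0.0, -0.989], [-0.001, -1.0, 0.0]] j [-0.25  0.7   0.7   1.96 -0.68  0.73 -0.86] F [-1.1 -0.4  0.2] op 23.0
85 [-0.2, 0.1, 0.1] [0.0, 0.004, -0.001]
90 [-0.5, 0.1, -6.0] [0.0, 0.092, -0.001]
95 [-1.3, 0.1, -12.0] [0.0, 0.179, -0.001]
```

View pics/side10.png

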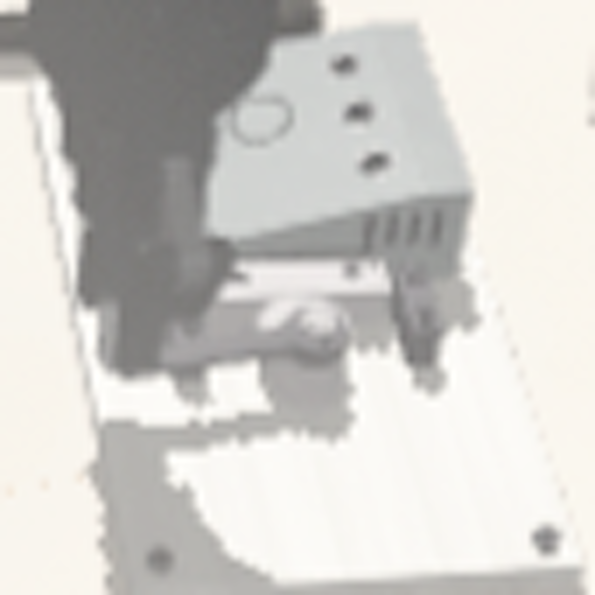

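{"op": "step_arm", "data": {
  "increments": [
    [[23,0,0,-3,0,0.05,0],[23,0,0,-6,0,0.09,0],[23,0,0,-8,0,0.09,0],[23,0,0,-8,0,0.09,0]]
  ]
}}

```text
time_s: 11.75
tcp_pos: [526.4, -114.2, 47.2]
orientation: [0.083, -0.083, -0.702, 0.702]
ft_force: [-0.5, -2.2, 0.3]
opening: 22.9
```

{"op": "step_arm", "data": {
  "increments": [
    [[23,0,0,-1,0,0,0],[23,0,0,-2,0,0,0],[23,0,0,-2,0,0,0]]
  ]
}}

```text
time_s: 12.05
tcp_pos: [526.6, -112.4, 47.2]
orientation: [0.083, -0.083, -0.702, 0.702]
ft_force: [-0.8, -3.8, 0.6]
opening: 22.9
```

{"op": "step_arm", "data": {
  "increments": [
    [[23,0,0,-1,0,0,0],[23,0,0,-2,0,0,0],[23,0,0,-2,0,0,0]]
  ]
}}

```text
time_s: 12.35
tcp_pos: [526.7, -111.7, 47.2]
orientation: [0.083, -0.083, -0.701, 0.703]
ft_force: [-2.2, -7.4, -1.0]
opening: 22.7
```

{"op": "step_arm", "data": {
  "increments": [
    [[23,0,0,-1,0,0,0],[23,0,0,-2,0,0,0],[23,0,0,-2,0,0,0]]
  ]
}}

```text
time_s: 12.65
tcp_pos: [526.7, -111.6, 47.2]
orientation: [0.083, -0.084, -0.7, 0.704]
ft_force: [-1.8, -9.2, -1.3]
opening: 22.9
```

```bash
python3 - <<'E'
from h import *
show()
f=grab_frame("side")
for w in(12,20,26):
  for xx in(-11,0,11):
    X=np.array([525.3,-121.7,47.2])+np.array([-.989,.15,0])*xx+np.array([-.15,-.989,0])*w
    print(w,xx,[((proj(f,[X[0],X[1],z])-[315,215])*7).round().tolist() for z in(22,35,47)])
print(rel([490,60,230],toolR(np.radians(-90))))
E
```

```text
12.65 [ 526.7 -111.6   47.2] [[-0.972, 0.001, -0.234], [0.234, -0.005, -0.972], [-0.002, -1.0, 0.005]] j [-0.29  0.71  0.73  1.96 -0.7   0.74 -0.95] F [-1.8 -9.2 -1.3] op 22.9
12 -11 [[145.0, 405.0], [148.0, 378.0], [151.0, 354.0]]
12 0 [[113.0, 409.0], [116.0, 383.0], [119.0, 358.0]]
12 11 [[82.0, 413.0], [84.0, 387.0], [87.0, 362.0]]
20 -11 [[151.0, 422.0], [154.0, 396.0], [157.0, 372.0]]
20 0 [[120.0, 427.0], [122.0, 400.0], [125.0, 376.0]]
20 11 [[88.0, 431.0], [90.0, 405.0], [93.0, 380.0]]
26 -11 [[156.0, 436.0], [159.0, 410.0], [162.0, 385.0]]
26 0 [[124.0, 440.0], [127.0, 414.0], [130.0, 389.0]]
26 11 [[92.0, 444.0], [95.0, 418.0], [97.0, 394.0]]
(array([  75.6, -183.7, -157.4]), array([-0.005, -0.237, -0.001]))
```

{"op": "step_arm", "data": {
  "increments": [
    [[30,0,0,2,0,0,0],[36,0,0,2,0,0,0],[36,0,0,2,0,0,0],[36,0,-30,2,0,0,0],[36,0,-70,2,0,0,0],[36,0,-110,2,0,0,0],[36,0,-150,2,0,0,0],[36,0,-150,2,0,0,0]]
  ]
}}

```text
time_s: 13.5
tcp_pos: [528.5, -113.7, 202.1]
orientation: [0.08, -0.086, -0.7, 0.704]
ft_force: [-0.3, 0.5, -0.6]
opening: 35.4
```

```bash
python3 - <<'E'
from h import *
show()
print(rel([477.5,142.5,215],toolR(np.radians(-66.1))))
E
```

```text
13.5 [ 528.5 -113.7  202.1] [[-0.972, 0.009, -0.234], [0.234, -0.006, -0.972], [-0.01, -1.0, 0.004]] j [-0.42  0.54  0.92  1.78 -0.49  1.06 -1.13] F [-0.3  0.5 -0.6] op 35.4
(array([ 109.4,  -14.8, -237.1]), array([-0.007, -0.653, -0.008]))
```

{"op": "step_arm", "data": {
  "increments": [
    [[60,109,-15,-237,-0.007,-0.653,-0.008],[60,109,-15,-237,-0.007,-0.653,-0.008],[60,109,-15,-237,-0.007,-0.653,-0.008],[60,109,-15,-237,-0.007,-0.653,-0.008],[60,109,-15,-237,-0.007,-0.653,-0.008],[60,109,-15,-237,-0.007,-0.653,-0.008],[60,109,-15,-237,-0.007,-0.653,-0.008],[60,109,-15,-237,-0.007,-0.653,-0.008],[60,109,-15,-237,-0.007,-0.653,-0.008]]
  ]
}}

```text
time_s: 14.4
tcp_pos: [478.1, 140.3, 215.1]
orientation: [-0.145, 0.145, -0.692, 0.692]
ft_force: [0.5, -0.5, -0.2]
opening: 60.1
```

```bash
python3 - <<'E'
from h import *
show()
for c in("side","top"):
    f=grab_frame(c);im=f["image"][:,:,::-1]
    cv2.imwrite(f"pics/{c}11.png",im)
    print(mark_of(c,"mark"),[d for d in mark_of(c,"lever_knob")][:1],mark_of(c,"housing")[:1])
    w=im[110:200,260:390] if c=="top" else im[205:305,310:410]
    cv2.imwrite(f"pics/{c}11z.png",cv2.resize(w,None,fx=6,fy=6,interpolation=cv2.INTER_CUBIC))
E
```

```text
14.4 [478.1 140.3 215.1] [[-0.916, 0.0, 0.402], [-0.402, -0.0, -0.916], [0.0, -1.0, 0.0]] j [-0.88  0.41  0.79  1.86 -0.34  1.01 -1.1 ] F [ 0.5 -0.5 -0.2] op 60.1
[{'centre': [592.1, -133.3, 49.7], 'p': 0.53}, {'centre': [605.8, -91.8, 1.5], 'p': 0.38}] [{'centre': [529.6, -117.6, 54.6], 'p': 0.73}] [{'centre': [629.5, -45.2, 12.7], 'p': 0.63}]
[] [{'centre': [525.5, -117.2, 56.5], 'p': 0.7}] [{'centre': [627.1, -41.4, 9.9], 'p': 0.97}]
```

View pics/side11.png

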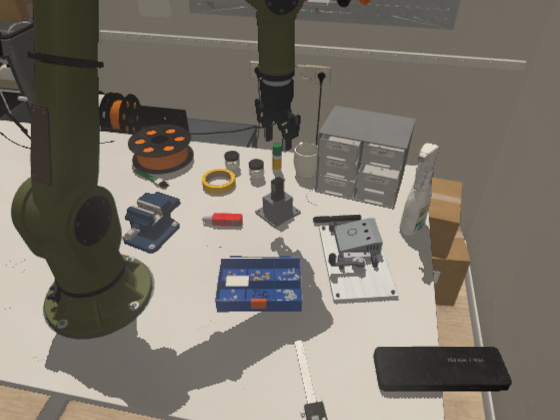

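View pics/side11z.png

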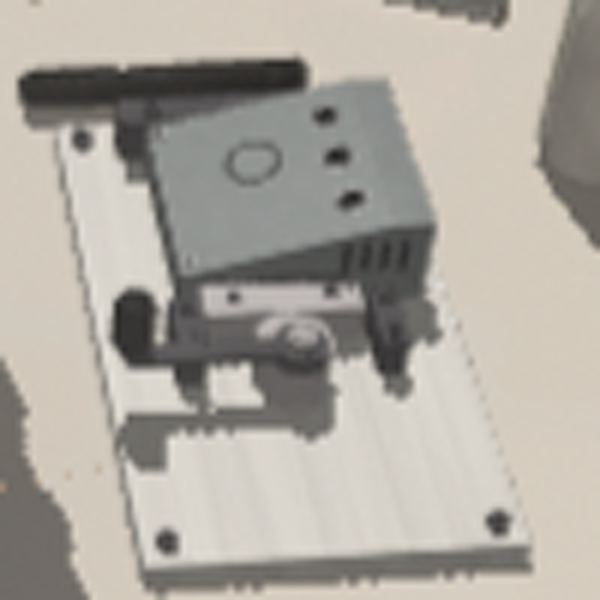

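View pics/top11z.png

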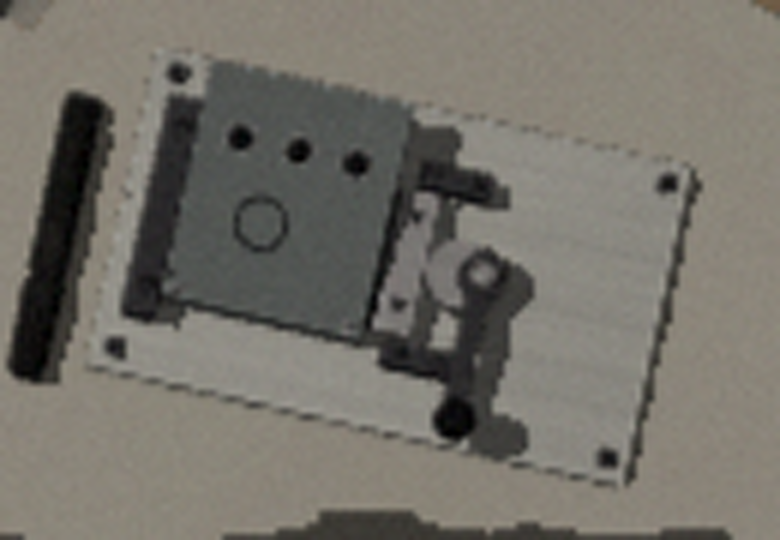

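```bash
cat >> h.py <<'E'
def tri(obs):
    from scipy.optimize import least_squares
    r=least_squares(lambda X:np.concatenate([proj(f,X)-uv for f,uv in obs]),[600,0,40]);return r.x,r.fun
E
python3 - <<'E'
from h import *
fs=grab_frame("side");ft=grab_frame("top")
def ell(f,c,h,dk):
    g=f["image"].astype(float).mean(2); x0,y0=c
    w=cv2.resize(g[y0-h:y0+h,x0-h:x0+h],None,fx=8,fy=8,interpolation=cv2.INTER_CUBIC)
    bg=np.median(w);m=(w<bg-dk).astype(np.uint8)
    n,l,st,ce=cv2.connectedComponentsWithStats(m)
    k=1+np.argmax(st[1:,4]);
    cs,_=cv2.findContours((l==k).astype(np.uint8),cv2.RETR_EXTERNAL,cv2.CHAIN_APPROX_NONE)
    e=cv2.fitEllipse(max(cs,key=len));print(st[k],e)
    return np.array([x0-h+(e[0][0]+.5)/8-.5,y0-h+(e[0][1]+.5)/8-.5])
us=ell(fs,(352,232),8,8);ut=ell(ft,(303,147),8,8);print(us,ut)
X,r=tri([(fs,us),(ft,ut)]);print("mark",X.round(1),r.round(2))
us2=np.array([310+253/6-.4,205+163/6-.4]);ut2=np.array([260+261/6-.4,110+223/6-.4]);print(us2,ut2)
X,r=tri([(fs,us2),(ft,ut2)]);print("mark",X.round(1),r.round(2))
# fixture frame
for z in(40,42,44):
    for f,u in((fs,us),(ft,ut)):
        p=ray(f,*u,z);d=p[:2]-[605.3,-94];print(z,p.round(1),"fix",(d@[.9713,-.2377]).round(1),(d@[.2377,.9713]).round(1))
print(mark_of("top","gauge_grip"),recognise("top","gauge"))
fx=ft;cv2.imwrite("pics/top12.png",cv2.resize(ft["image"][150:250,190:300,::-1],None,fx=6,fy=6,interpolation=cv2.INTER_CUBIC))
E
```

```text
[  21   32   85   66 3141] ((64.26475524902344, 64.0794677734375), (64.22879028320312, 85.6820297241211), 75.59359741210938)
[  29   24   78   84 3075] ((67.63591766357422, 66.12849426269531), (78.68620300292969, 83.5439682006836), 165.30357360839844)
[351.59559441 231.57243347] [303.01698971 146.82856178]
mark [621.4 -33.9  39.9] [-0.1   0.01  0.03 -0.1 ]
[351.76666667 231.76666667] [303.1        146.76666667]
mark [621.8 -34.2  39.4] [-0.12  0.01  0.04 -0.12]
40 [621.6 -34.1  40. ] fix 1.6 62.1
40 [621.2 -33.8  40. ] fix 1.1 62.2
42 [620.5 -36.   42. ] fix 1.0 60.0
42 [620.8 -33.8  42. ] fix 0.7 62.2
44 [619.4 -37.9  44. ] fix 0.3 57.9
44 [620.5 -33.7  44. ] fix 0.4 62.2
[{'centre': [354.7, 142.0, 12.5], 'p': 0.72}, {'centre': [476.0, 143.8, 91.3], 'p': 0.57}] [{'centre': [330.9, 147.3, 21.4], 'p': 0.69}, {'centre': [471.7, 136.9, 93.3], 'p': 0.41}]
```

View pics/top12.png

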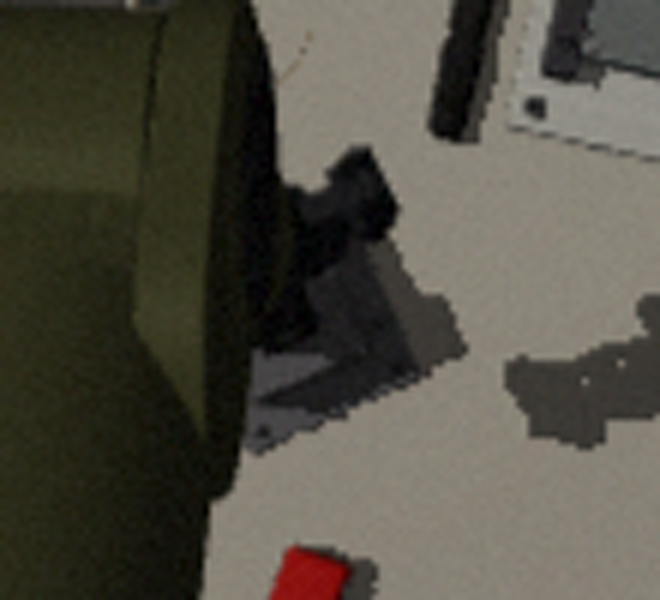

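{"op": "step_arm", "data": {
  "increments": [
    [[60,0,40,-2,0,0,0],[60,0,75,-2.3,0,0,0],[60,0,100,-2.3,0,0,0],[60,0,115,-2.3,0,0,0],[60,0,115,-2.3,0,0,0]]
  ]
}}

```text
time_s: 15.5
tcp_pos: [475.7, 144.2, 98.4]
orientation: [-0.145, 0.148, -0.692, 0.692]
ft_force: [-0.4, -0.3, -0.3]
opening: 59.7
```

```bash
python3 - <<'E'
from h import *
show()
f=grab_frame("side")
im=f["image"][:,:,::-1].astype(float)/255
im=(255*np.clip(im*1.1,0,1)**.5).astype(np.uint8)
cv2.imwrite("pics/side13.png",cv2.resize(im[145:230,240:320],None,fx=7,fy=7,interpolation=cv2.INTER_CUBIC))
p,R,s=pose()
for d in(0,10,25):
  for w in(-30,0,30):
    print(d,w,[((proj(f,p+R.apply([x,d,w]))-[240,145])*7).round().tolist() for x in(-11,0,11)])
print([((proj(f,[477.5,142.5,z])-[240,145])*7).round() for z in(114,92,56)])
E
```

```text
15.5 [475.7 144.2  98.4] [[-0.914, -0.003, 0.405], [-0.405, -0.001, -0.914], [0.004, -1.0, -0.0]] j [-0.78  0.56  0.67  2.01 -0.5   0.75 -0.96] F [-0.4 -0.3 -0.3] op 59.7
0 -30 [[219.0, 228.0], [198.0, 239.0], [176.0, 250.0]]
0 0 [[271.0, 261.0], [249.0, 273.0], [228.0, 285.0]]
0 30 [[324.0, 296.0], [303.0, 308.0], [281.0, 320.0]]
10 -30 [[220.0, 249.0], [198.0, 260.0], [177.0, 271.0]]
10 0 [[271.0, 282.0], [250.0, 294.0], [228.0, 306.0]]
10 30 [[324.0, 317.0], [303.0, 329.0], [281.0, 341.0]]
25 -30 [[220.0, 279.0], [199.0, 291.0], [178.0, 302.0]]
25 0 [[271.0, 313.0], [250.0, 325.0], [229.0, 337.0]]
25 30 [[324.0, 349.0], [302.0, 360.0], [281.0, 373.0]]
[array([253., 245.]), array([254., 291.]), array([254., 365.])]
```

View pics/side13.png

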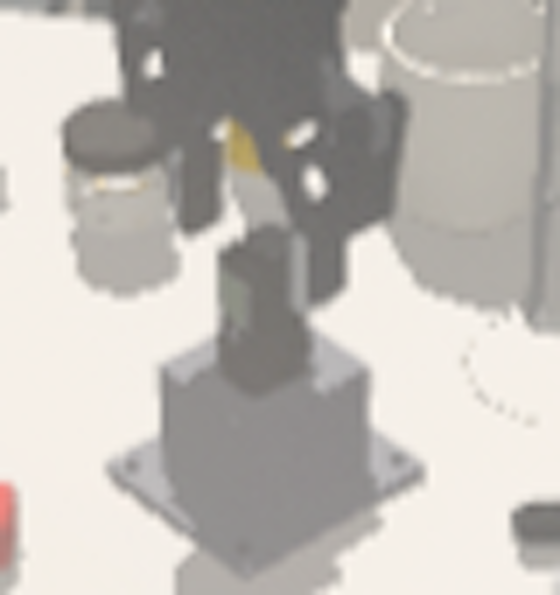

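{"op": "step_arm", "data": {
  "increments": [
    [[60,-1,7,2.3,0,0,0],[60,-1,14,2.3,0,0,0],[60,-1,18,2.3,0,0,0],[60,-1,18,2.3,0,0,0]]
  ]
}}

```text
time_s: 15.95
tcp_pos: [478.1, 142.5, 81.3]
orientation: [-0.146, 0.147, -0.692, 0.692]
ft_force: [0.7, -0.5, 0.0]
opening: 59.7
```

```bash
python3 - <<'E'
from h import *
show()
f=grab_frame("side")
im=f["image"][:,:,::-1].astype(float)/255
im=(255*np.clip(im*1.1,0,1)**.5).astype(np.uint8)
cv2.imwrite("pics/side14.png",cv2.resize(im[145:230,240:320],None,fx=7,fy=7,interpolation=cv2.INTER_CUBIC))
E
```

```text
15.95 [478.1 142.5  81.3] [[-0.914, -0.002, 0.405], [-0.405, -0.001, -0.914], [0.002, -1.0, -0.0]] j [-0.76  0.58  0.64  2.02 -0.53  0.71 -0.94] F [ 0.7 -0.5  0. ] op 59.7
```

View pics/side14.png

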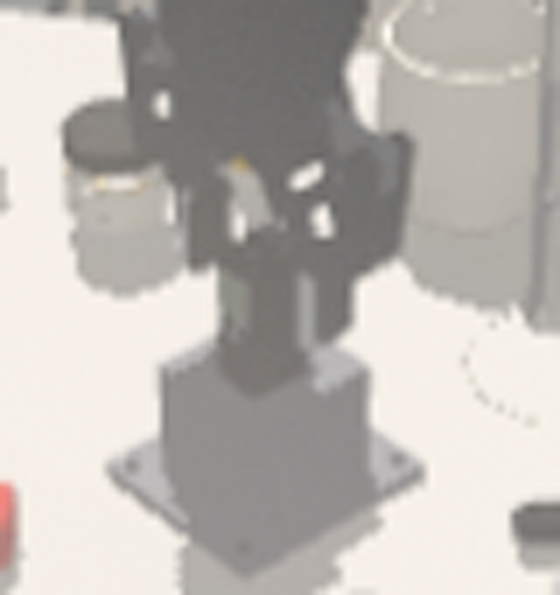

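{"op": "step_arm", "data": {
  "grip_force": 60,
  "increments": [
    [[40,0,1,0,0,0,0],[30,0,1,0,0,0,0],[20,0,1,0,0,0,0],[15,0,1,0,0,0,0],[15,0,1,0,0,0,0],[15,0,1,0,0,0,0]]
  ]
}}

```text
time_s: 16.6
tcp_pos: [478.3, 142.7, 80.8]
orientation: [0.146, -0.147, 0.692, -0.692]
ft_force: [-0.7, 0.8, 3.9]
opening: 23.2
```

```bash
python3 - <<'E'
from h import *
show()
E
```

```text
16.6 [478.3 142.7  80.8] [[-0.914, -0.002, 0.405], [-0.405, -0.0, -0.914], [0.002, -1.0, -0.0]] j [-0.76  0.58  0.64  2.02 -0.53  0.71 -0.93] F [-0.7  0.8  3.9] op 23.2
```

{"op": "step_arm", "data": {
  "increments": [
    [[15,0,-10,0,0,0,0],[15,0,-25,0,0,0,0],[15,0,-45,0,0,0,0],[15,0,-70,0,0,0,0],[15,0,-100,0,0,0,0],[15,0,-130,0,0,0,0],[15,0,-130,0,0,0,0],[15,0,-130,0,0,0,0]]
  ]
}}

```text
time_s: 17.4
tcp_pos: [478.4, 142.7, 211.2]
orientation: [0.146, -0.147, 0.692, -0.692]
ft_force: [-0.2, -0.1, -2.5]
opening: 23.4
```

```bash
python3 - <<'E'
from h import *
show()
f=grab_frame("side")
im=f["image"][:,:,::-1].astype(float)/255
im=(255*np.clip(im*1.1,0,1)**.5).astype(np.uint8)
cv2.imwrite("pics/side15.png",cv2.resize(im[95:230,220:340],None,fx=5,fy=5,interpolation=cv2.INTER_CUBIC))
p,R,s=pose()
print([((proj(f,p+R.apply([0,d,0]))-[220,95])*5).round() for d in(0,72.8,77.8)])
# plan
n=np.array([-np.sin(np.radians(15))*.9713,np.sin(np.radians(15))*.2377,np.cos(np.radians(15))])
print("n",n)
E
```

```text
17.4 [478.4 142.7 211.2] [[-0.914, -0.001, 0.405], [-0.405, 0.0, -0.914], [0.001, -1.0, -0.001]] j [-0.88  0.42  0.79  1.86 -0.35  1.01 -1.1 ] F [-0.2 -0.1 -2.5] op 23.4
[array([279., 268.]), array([280., 388.]), array([280., 396.])]
n [-0.25139094  0.06152129  0.96592583]
```

View pics/side15.png

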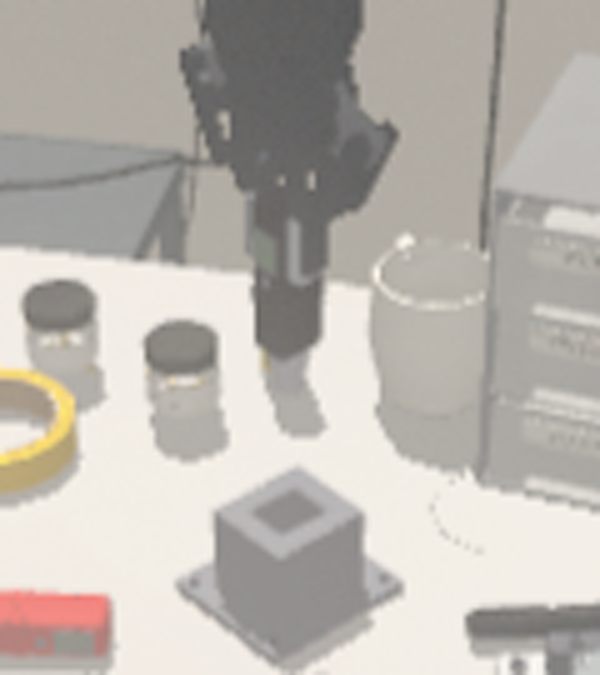

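```bash
cat >> h.py <<'E'
N=np.array([-0.25139,0.06152,0.96593]); MK=np.array([621.2,-34.2,41.0])
_z=np.array([-0.2377,-0.9713,0]);_z=_z-N*(_z@N);_z/=np.linalg.norm(_z);_y=-N
RT=Ro.from_matrix(np.c_[np.cross(_y,_z),_y,_z])
E
python3 - <<'E'
from h import *
print(rel(MK+N*(77.8+55),RT),(MK+N*(77.8+55)))
E
```

```text
(array([-32.2,  40.8, 198.9]), array([0.086, 0.653, 0.255])) [587.815408 -26.030144 169.275504]
```

{"op": "step_arm", "data": {
  "increments": [
    [[15,-8,0,45,0,0.12,0],[15,-16,0,90,0,0.25,0],[15,-24,0,130,0.03,0.38,0.09],[15,-30,15,170,0.06,0.5,0.18],[15,-32,30,190,0.08,0.6,0.24],[15,-32.2,40.8,198.9,0.086,0.653,0.255],[15,-32.2,40.8,198.9,0.086,0.653,0.255],[15,-32.2,40.8,198.9,0.086,0.653,0.255],[15,-32.2,40.8,198.9,0.086,0.653,0.255],[15,-32.2,40.8,198.9,0.086,0.653,0.255]]
  ]
}}

```text
time_s: 18.45
tcp_pos: [588.1, -25.5, 169.7]
orientation: [-0.009, -0.175, -0.685, 0.707]
ft_force: [0.2, -0.1, 0.1]
opening: 23.1
```

```bash
python3 - <<'E'
from h import *
show()
print(rel(MK+N*(77.8+15),RT))
f=grab_frame("side")
im=f["image"][:,:,::-1].astype(float)/255
im=(255*np.clip(im*1.1,0,1)**.6).astype(np.uint8)
cv2.imwrite("pics/side16.png",cv2.resize(im[150:270,300:420],None,fx=5,fy=5,interpolation=cv2.INTER_CUBIC))
p,R,s=pose()
print([((proj(f,p+R.apply([0,d,0]))-[300,150])*5).round() for d in(0,72.8,77.8)])
E
```

```text
18.45 [588.1 -25.5 169.7] [[-0.939, 0.252, -0.236], [0.228, -0.061, -0.972], [-0.259, -0.966, -0.0]] j [-0.62  0.52  0.88  1.94 -0.63  0.67 -1.21] F [ 0.2 -0.1  0.1] op 23.1
(array([ 0.3, 40.4,  0.7]), array([ 0.001,  0.002, -0.001]))
[array([213., 209.]), array([239., 320.]), array([240., 328.])]
```

View pics/side16.png

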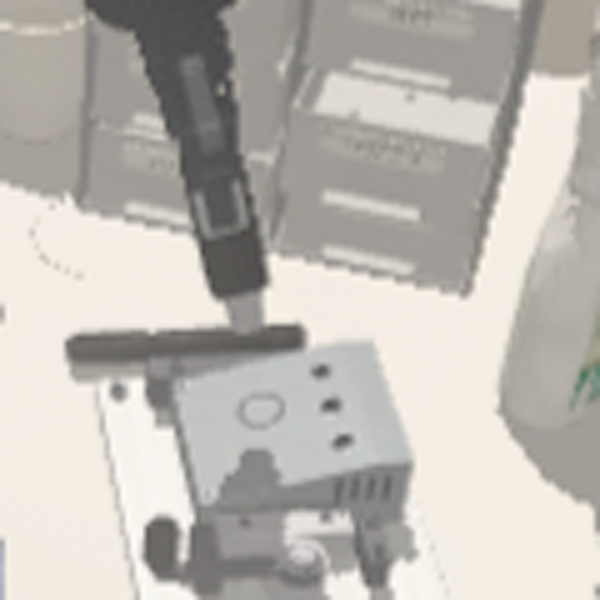

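```bash
python3 - <<'E'
from h import *
f=grab_frame("top")
im=f["image"][:,:,::-1].astype(float)/255
im=(255*np.clip(im*1.1,0,1)**.5).astype(np.uint8)
cv2.imwrite("pics/top16.png",cv2.resize(im[80:230,240:390],None,fx=4,fy=4,interpolation=cv2.INTER_CUBIC))
p,R,s=pose()
print([((proj(f,p+R.apply([0,d,0]))-[240,80])*4).round() for d in(0,72.8,77.8)])
E
```

```text
[array([247., 284.]), array([250., 274.]), array([250., 273.])]
```

View pics/top16.png

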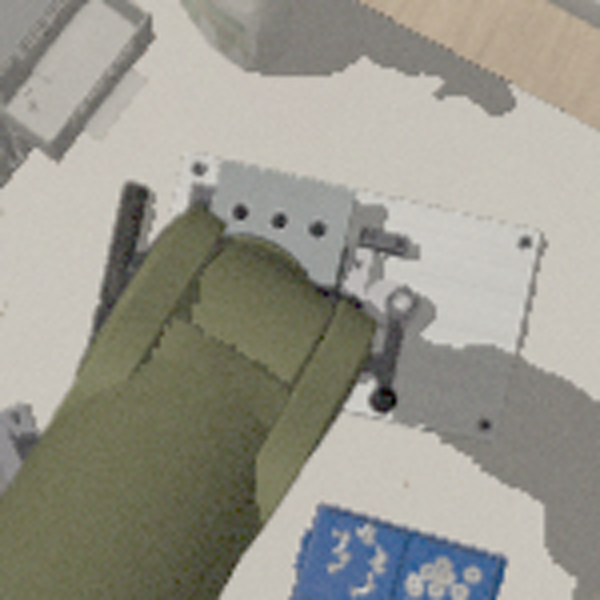

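{"op": "step_arm", "data": {
  "increments": [
    [[15,0,15,0.7,0,0,0],[15,0,28,0.7,0,0,0],[15,0,38,0.7,0,0,0],[15,0,40,0.7,0,0,0],[15,0,40,0.7,0,0,0]]
  ]
}}

```text
time_s: 19.05
tcp_pos: [597.9, -28.9, 130.7]
orientation: [-0.008, -0.175, -0.685, 0.707]
ft_force: [0.7, 0.9, -1.1]
opening: 23.6
```

```bash
python3 - <<'E'
from h import *
show()
f=grab_frame("side")
im=f["image"][:,:,::-1].astype(float)/255
im=(255*np.clip(im*1.1,0,1)**.6).astype(np.uint8)
cv2.imwrite("pics/side17.png",cv2.resize(im[190:250,320:380],None,fx=10,fy=10,interpolation=cv2.INTER_CUBIC))
p,R,s=pose()
print([((proj(f,p+R.apply([0,d,0]))-[320,190])*10).round() for d in(0,46.8,72.8,77.8,92.8)],(proj(f,MK)-[320,190])*10)
E
```

```text
19.05 [597.9 -28.9 130.7] [[-0.939, 0.251, -0.237], [0.229, -0.061, -0.972], [-0.259, -0.966, 0.0]] j [-0.55  0.57  0.8   1.97 -0.7   0.59 -1.14] F [ 0.7  0.9 -1.1] op 23.6
[array([256., 145.]), array([288., 284.]), array([304., 358.]), array([307., 372.]), array([317., 413.])] [315.0376843  413.55971673]
```

View pics/side17.png

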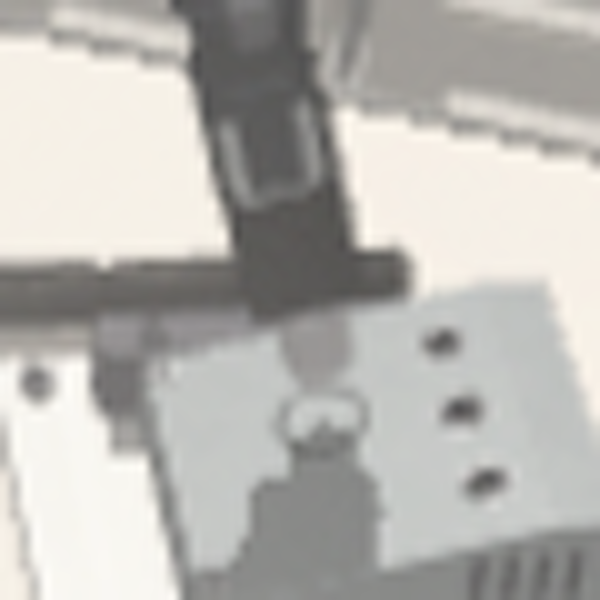

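{"op": "step_arm", "data": {
  "increments": [
    [[15,0,4,0,0,0,0],[15,0,8,0,0,0,0],[15,0,11,0,0,0,0],[15,0,12,0,0,0,0],[15,0,12,0,0,0,0],[15,0,12,0,0,0,0]]
  ]
}}

```text
time_s: 19.7
tcp_pos: [601.0, -29.8, 119.6]
orientation: [-0.008, -0.175, -0.685, 0.707]
ft_force: [-0.2, -0.4, -1.3]
opening: 23.2
```

```bash
cat >> h.py <<'E'
def fn(k=6):
    F=[]
    for i in range(k):
        grab_frame("side");F.append(sense()["ft_force"])
    F=np.array(F);print("F mean",F.mean(0).round(2),"along n",(F@N).mean().round(2),(F@N).std().round(2))
    p,R,s=pose();t=p+R.apply([0,77.8,0]);d=t-MK
    print("tcp",p.round(1),"tip(unpressed) above mark",(d@N).round(2),"lateral",(d-N*(d@N)).round(2),"ang",np.arccos((-R.apply([0,1,0]))@N).round(3))
E
python3 - <<'E'
from h import *
fn()
E
```

```text
F mean [ 0.12  0.1  -1.49] along n -1.46 0.51
tcp [601.  -29.7 119.6] tip(unpressed) above mark 3.45 lateral [ 0.32 -0.46  0.11] ang nanh.py:34: RuntimeWarning: invalid value encountered in arccos
  print("tcp",p.round(1),"tip(unpressed) above mark",(d@N).round(2),"lateral",(d-N*(d@N)).round(2),"ang",np.arccos((-R.apply([0,1,0]))@N).round(3))
```

{"op": "step_arm", "data": {
  "increments": [
    [[15,0,1.5,0,0,0,0],[15,0,3,0,0,0,0],[15,0,4,0,0,0,0],[15,0,4,0,0,0,0],[15,0,4,0,0,0,0]]
  ]
}}

```text
time_s: 20.5
tcp_pos: [602.1, -30.0, 115.8]
orientation: [-0.008, -0.175, -0.685, 0.707]
ft_force: [-0.1, 0.3, 0.0]
opening: 22.8
```

```bash
python3 - <<'E' 2>/dev/null
from h import *
fn()
E
```

```text
F mean [-0.46  0.69 -0.09] along n 0.07 0.34
tcp [602.1 -29.9 115.8] tip(unpressed) above mark -0.48 lateral [ 0.4  -0.46  0.13] ang nan
```

{"op": "step_arm", "data": {
  "increments": [
    [[15,0,1,0,0,0,0],[15,0,2,0,0,0,0],[15,0,3,0,0,0,0],[15,0,3.5,0,0,0,0],[15,0,3.5,0,0,0,0],[15,0,3.5,0,0,0,0]]
  ]
}}

```text
time_s: 21.4
tcp_pos: [603.1, -30.1, 112.5]
orientation: [-0.008, -0.175, -0.685, 0.707]
ft_force: [-0.9, 0.4, 3.7]
opening: 23.1
```

```bash
python3 - <<'E' 2>/dev/null
from h import *
fn()
f=grab_frame("side")
im=f["image"][:,:,::-1].astype(float)/255
im=(255*np.clip(im*1.1,0,1)**.6).astype(np.uint8)
cv2.imwrite("pics/side18.png",cv2.resize(im[190:250,320:380],None,fx=10,fy=10,interpolation=cv2.INTER_CUBIC))
E
```

```text
F mean [-1.33  0.7   3.26] along n 3.53 0.39
tcp [603.  -30.1 112.5] tip(unpressed) above mark -3.95 lateral [ 0.44 -0.43  0.14] ang nan
```

View pics/side18.png

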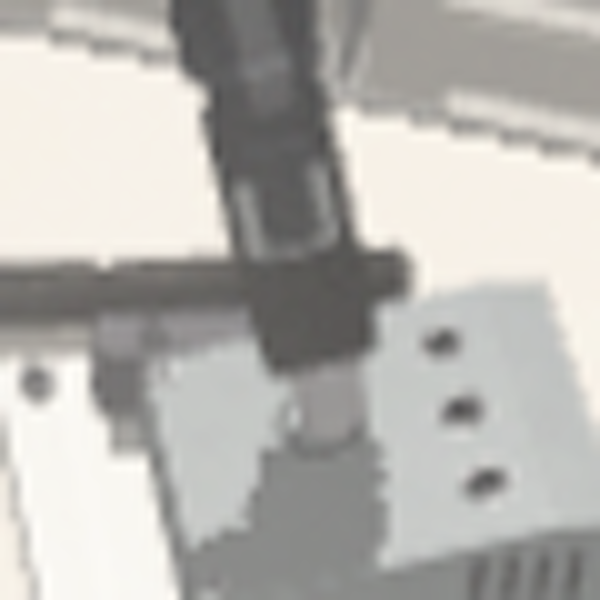

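```bash
python3 - <<'E' 2>/dev/null
from h import *
fn(4)
print(sign_off())
E
```

```text
F mean [-1.24  0.99  2.94] along n 3.21 0.45
tcp [603.  -30.1 112.5] tip(unpressed) above mark -3.97 lateral [ 0.47 -0.44  0.15] ang nan
the job is handed in; nothing more can be done
None
```

The lever is at its stop with the housing clamped. The gauge is out of its holder and held pressed inside the pen ring. I handed the job in at about 22 s of the 58 s allowed; no verdict was reported.

**Last checks**
- **Lever:** it would go no further with about 9 N of push, and in the top picture the bar stands about 1.55 rad from open. I had no direct reading of the jaw force.
- **Press:** the force along the panel normal was about 3.2 to 3.5 N. The force before contact was -1.5 N, so roughly 5 N is on the panel. That matches a tool travel of about 4 mm past first contact, so the probe should be about 4 of its 5 mm in.
- **Position:** the arm's readings put the tip within about 1 mm of the ring centre I measured. The side picture shows the nose inside the ring, about 1 to 1.5 mm off centre. I took no close-up from above, because the arm hides the ring from the top camera.
- **Squareness:** the tool axis matched the computed panel normal to the three decimals shown. My angle printout came out as "not a number", so I judged this from the rotation matrix and the picture.

**What went wrong or disagreed**
- **First lever sweep missed:** the fingers passed over the knob. The pictures showed the fingertips about level with the TCP, not the stated 25 mm ahead of it. I went 20 mm lower, and the second sweep worked.
- **Networks did not find the ring:** I located it in both camera pictures by ellipse fitting and triangulation instead.

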